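Wipe porcelain shards off the analyser's loading plate

TASK

A porcelain dish broke on the loading plate: with the orange scraper block, wipe all four white shards off the dark plate into the yellow tray at its end, keeping fingers off the sharp shards. Then stand the scraper back on its blue mat and let go, and finally press the red ready plunger fully down to its stop and release it, so that the analyser knows that the plate is clear. Leave the tube rack, the jar and the tip box where they are.

Things in the scene. Friction and masses are not known exactly. Their poses are not given: they have to be found in the camera images.
- plate: Fixed fixture, 160 (x) by 280 mm (y): dark steel plate at y -40 to +140 mm, yellow catch tray at y -140 to -40 mm. Origin at bench level, mid-footprint; z up. Plate top 60 mm above the bench; a lip 8 mm high, 6 mm wide along both long sides (148 mm clear between), no lip at the ends. Wipe along -y. Shards start centred within x +-38, y 0 to +70 mm, so the end at y +90 to +140 is bare.
- wipe_edge (a point): Middle of the plate's edge over the tray (plate y = -40 mm), on the plate's top surface; beyond it, along -y, a straight drop into the tray. Axes as plate.
- tray_floor (a point): Centre of the yellow tray's inner floor, 4 mm above the bench; inside 152 mm along x, 96 mm along y; walls 4 mm thick, rim 36 mm above the bench, no wall towards the plate. Axes as plate.
- scraper: Loose orange scraper block with a black rubber sole, 160 g or so: foot 36 mm (its x) by 110 mm (its y) by 24 mm high, and on its middle an upright grip rib 24 mm (x) by 80 mm (y), reaching up to 72 mm. Origin at the centre of the sole; z up. Stands on the blue mat. Wipe with its long side; grip the rib across its 24 mm, from above.
- mat: Fixed blue mat, 170 mm square, 4 mm thick, the scraper's place; origin under its centre at bench level. Left or right of the plate; the console is on the other side.
- console: Fixed white console 100 mm (its x) by 90 mm (y) by 60 mm high with the red ready plunger upright in the middle of its top; origin at bench level under the plunger.
- plunger_top (a point): Centre of the top of the plunger's red head (disc 32 mm across, 10 mm thick), 100 mm above the bench when up; goes straight down when pressed.
- plunger (a joint): Plunger travel in m: 0 up, 0.012 down at its stop. A spring returns it; about 2 N to start it, about 5.4 N at the stop. It does not latch.
- tube_rack: Bystander: loose white rack 55 x 160 mm, 82 mm high, of red-capped tubes, beyond the plate; origin at the centre of its underside.
- specimen_jar: Bystander: loose clear jar with a yellow cap, 60 mm across, 75 mm high; origin at the centre of its underside.
- tip_box: Bystander: loose grey box with a green lid, 77 x 112 mm, 66 mm high; origin at the centre of its underside.
- shard0: Loose white porcelain shard, 12 g or so, irregular, about 24 x 20 mm and 9 mm thick, lying flat on the dark plate; origin at the centre of its underside as it lies at the start.
- shard1: Loose white porcelain shard, 12 g or so, irregular, about 24 x 20 mm and 9 mm thick, lying flat on the dark plate; origin at the centre of its underside as it lies at the start.
- shard2: Loose white porcelain shard, 12 g or so, irregular, about 24 x 20 mm and 9 mm thick, lying flat on the dark plate; origin at the centre of its underside as it lies at the start.
- shard3: Loose white porcelain shard, 12 g or so, irregular, about 24 x 20 mm and 9 mm thick, lying flat on the dark plate; origin at the centre of its underside as it lies at the start.
Things that resemble listed ones, but are neither listed nor needed, are in the scene too. Several things have the shape of the console; the one meant has the colours described above.

How it is judged:
By the outcome, as a careful person would: the job done as asked, in the order asked, and still so for the second after the job is handed in, with the robot touching nothing.
It also fails if it takes over 64 s, if anything falls off the work surface, if the arm or the gripper's body presses on something with over 40 N, if the wrist force passes 120 N, or if a joint passes its speed limit or range.

ROBOT

A 6-joint arm with a two-finger parallel gripper is mounted at the origin on the work surface. World frame = base frame: x ahead of the robot, y to its left, z up, the work surface at z = 0. Lengths are in mm, angles in rad, forces in N, time in s.
With the tool pointing down it reaches from about 275 to 750 mm from the base axis. Payload 10.2 kg.
Tool frame: the origin (TCP) lies at the very end of the fingers, on their centre line; the grasp point (between the pads) lies ctrl.grip_depth behind it (ctrl.grip_depth is the distance from the TCP to the grasp point, in mm); z points along the fingers, y is the direction in which the jaws open and shut (so a half turn about z gives the same grasp; the last joint's range is limited). The gripper opens to 85 mm and grips with 20 to 120 N. Pads are 22 mm wide; open, the fingers measure 114 mm over their backs; the gripper's body (76 mm by 85 mm) begins 54 mm behind the grasp point. The pads swing forward as they close: fully open they stand 13 mm farther back than shut.
Start: joints at [1.091, 0.313, 1.498, -0, 1.331, -0.223], TCP at [133.356, 507.787, 231.294] pointing down, gripper open.
Joint ranges: [-2.94, 2.94], [-0.97, 2.17], [0.19, 2.56], [-1.23, 4.37], [0.02, 3.11], [-2.88, 2.88]. Speed limits (rad/s): [2.39, 2.39, 3.01, 3.14, 3.14, 3.14].

INTERFACE

Orientations are given as a unit quaternion [w, x, y, z].
In Python, from rig import telemetry, eyes, ctrl, nets gives the robot as it stands. The module is installed in compiled form; this text tells all that it offers.
- The arm moves only by the tool drive_tool, never from a script. Its argument "series" is text: rows parted by semicolons, each of 7 numbers parted by spaces: the shift along the tool's x, y, z normalised to -1 to 1, where 1 is 0.12 m, then the turn, a rotation vector about the tool's x, y, z normalised to -1 to 1, where 1 is 0.5 rad, then the opening, from 0 (shut) to 1 (fully open). In form: tx ty tz wx wy wz hand; .... A call has 1 to 20 rows; each row is the pose to reach, as a shift and turn from the pose measured when the call began, along the tool's axes at that moment; what a row does not reach only later rows make up. A row lasts 1/10 s, in which the tool goes at most 50 mm and 8.59 degrees, less where a joint would pass 70% of its speed; a pose out of reach is approached as far as the arm can. A call with a number of a shift or a turn outside -1 to 1 is refused whole. A call with a gripper value outside its range is refused whole. The fingers move at their own pace and stop on an object; "newtons" is the grip in N (left out, the last holds). Time passes only in rows, so rows that repeat a pose let the fingers close. It gives the time, the measured TCP pose, the force and the opening at its end, in the units of the state.
- telemetry.sense(): the state, without advancing time (a new reading comes with each control period).
- eyes.capture(name): name is "scene" or "top"; returns a dict with "frame" (420x560x3 uint8, red, green, blue), "fx", "fy", "cx", "cy" (pixels), "view" (4x4, takes a point from world to camera coordinates). Camera axes: x right, y up, looking along -z (the intrinsics and any distortion apply to the point x, -y, -z); pixel columns grow to the right and rows downward; lengths in mm; the calibration is good to about 2 mm. A picture is of the moment at which its call begins. There is no depth.
- ctrl.finish_job(): hands the job in, once; it reports no verdict.
Trained networks look in a picture, given as the dict that the camera call returned (one of the last four; its "shot" number tells which), for a name from the list of things; names that differ only in an ending like _2 or _b are one class to them, and where a whole thing is asked for, a point or a joint stands for the part that bears it (a point fixed in the world has none). Each returns a list of dicts, best first, with "confidence" (0 to 1); they miss things now and then, are a little off and sometimes report something else, mostly with a low value. They report only what shows in the picture. A call takes as long as a camera call. They do not tell look-alikes from the thing itself.
- nets.spot_in(name, picture): "rect" ([left, top, right, bottom] in pixels, round what is visible of it).
The state is a dict: "time_s": time; "joints": joint angles; "dq": joint speeds; "tau": joint torques, N m; "eef_pos": TCP position; "ee_rot": TCP orientation; "force": force on the tool from outside, world axes, zero at the start; "wrist_torque": the same for the moment, N m; "grip_width": opening from 0.0 (shut) to 1.0 (fully open).
Only numpy, scipy, OpenCV 4.12 (cv2) and the standard library are available. Lean on these libraries where they do the work, as an engineer would, in place of code of your own. Each camera call takes 0.05 s, during which the arm holds its last target. There are 200 camera calls.

## Working session

There is one attempt and no reset: what is moved stays moved. The work goes in short steps, Python scripts to look and compute and a tool call to move; the robot and the scene stay as the last step left them, time stands still between calls to the robot, and variables do not carry over. Pictures are saved under pics/ and viewed, about 8 in all and at most 12, crops included, and the job is handed in when it is done.

Besides the shell and the picture viewer there is one more tool, called after "Request:" by a JSON object that holds its "name" and its "arguments", one argument or row to a line. drive_tool: Moves the arm, as the interface text tells. Scaled input: -1 to 1 covers 0.12 m each way for a shift and 0.5 rad each way for a turn. Its arguments: {"type":"object","properties":{"series":{"type":"string"},"newtons":{"type":"number"}},"required":["series"]}

```bash
mkdir -p pics; cat > h.py <<'E'
import numpy as np, cv2
from rig import telemetry, eyes, ctrl, nets
def ray(p,u,v):
    V=np.array(p["view"]); d=np.array([(u-p["cx"])/p["fx"],-(v-p["cy"])/p["fy"],-1.])
    R=V[:3,:3]; return -R.T@V[:3,3], R.T@d
def at(p,u,v,z):
    o,d=ray(p,u,v); return (o+d*(z-o[2])/d[2]).round(1)
def px(p,X):
    c=(np.array(p["view"])@np.append(X,1))[:3]
    return np.array([p["cx"]+p["fx"]*c[0]/-c[2], p["cy"]+p["fy"]*c[1]/c[2]]).round(1)
def save(p,n,crop=None,s=1):
    f=p["frame"][:,:,::-1]
    if crop: f=f[crop[1]:crop[3],crop[0]:crop[2]]
    cv2.imwrite("pics/"+n,cv2.resize(f,None,fx=s,fy=s,interpolation=cv2.INTER_CUBIC))
E
python3 - <<'E'
from h import *
a=eyes.capture("top");b=eyes.capture("scene")
print({k:a[k] for k in a if k!="frame"}); print(b.keys())
save(a,"t0.png",s=1.4);save(b,"s0.png",s=1.4)
for n in ["plate","scraper","mat","console","plunger_top","tube_rack","specimen_jar","tip_box","shard0"]:
    for q,nm in((a,"top"),(b,"scene")):
        print(n,nm,[(np.round(r["rect"]).tolist(),round(r["confidence"],2)) for r in nets.spot_in(n,q)][:5])
print(ctrl.grip_depth, telemetry.sense())
E
```

```text
{'fx': 450.8366283811034, 'fy': 450.8366283811034, 'cx': 275.54495034118753, 'cy': 206.4297066760497, 'view': array([[-9.24853974e-02, -9.95710257e-01,  2.74488549e-03,
         1.06869373e+02],
       [ 9.74954804e-01, -8.99968894e-02,  2.03380651e-01,
        -5.34971059e+02],
       [-2.02261169e-01,  2.14858796e-02,  9.79095898e-01,
        -1.11533931e+03],
       [ 0.00000000e+00,  0.00000000e+00,  0.00000000e+00,
         1.00000000e+00]]), 'shot': 1}
dict_keys(['frame', 'fx', 'fy', 'cx', 'cy', 'view', 'shot'])
plate top [([229.0, 182.0, 347.0, 263.0], 0.56)]
plate scene [([181.0, 180.0, 312.0, 288.0], 0.74), ([242.0, 204.0, 250.0, 217.0], 0.43)]
scraper top [([407.0, 199.0, 453.0, 221.0], 0.91)]
scraper scene [([112.0, 318.0, 168.0, 367.0], 0.65)]
mat top [([395.0, 176.0, 464.0, 239.0], 0.81)]
mat scene [([86.0, 310.0, 203.0, 412.0], 0.9)]
console top [([151.0, 234.0, 191.0, 278.0], 0.97), ([89.0, 250.0, 133.0, 288.0], 0.96), ([165.0, 175.0, 207.0, 218.0], 0.61), ([160.0, 299.0, 202.0, 344.0], 0.6)]
console scene [([274.0, 135.0, 317.0, 175.0], 0.88), ([291.0, 106.0, 336.0, 1
[... 1141 characters left out ...]
10.0], 0.4)]
18.700000000000003 {'time_s': 1.0, 'joints': array([ 1.09060913e+00,  3.12918486e-01,  1.49769199e+00, -2.88321076e-05,
        1.33095766e+00, -2.23439413e-01]), 'dq': array([ 0.00031464, -0.00069717, -0.00089072,  0.00122191, -0.00158619,
       -0.00280201]), 'tau': array([ 8.80523567e-04, -4.12164223e+01, -2.59896380e+01, -1.20128279e-04,
        5.74872884e-04,  3.38259724e-05]), 'eef_pos': array([133.36412642, 507.79750431, 231.28772928]), 'ee_rot': array([1.73691042e-05, 1.28018186e-01, 9.91771820e-01, 6.67956110e-06]), 'force': array([-0.07491138,  0.37489772, -0.42940701]), 'wrist_torque': array([-0.07714183, -0.03580099,  0.02154162]), 'grip_width': 0.9985189743478299}
```

View pics/t0.png

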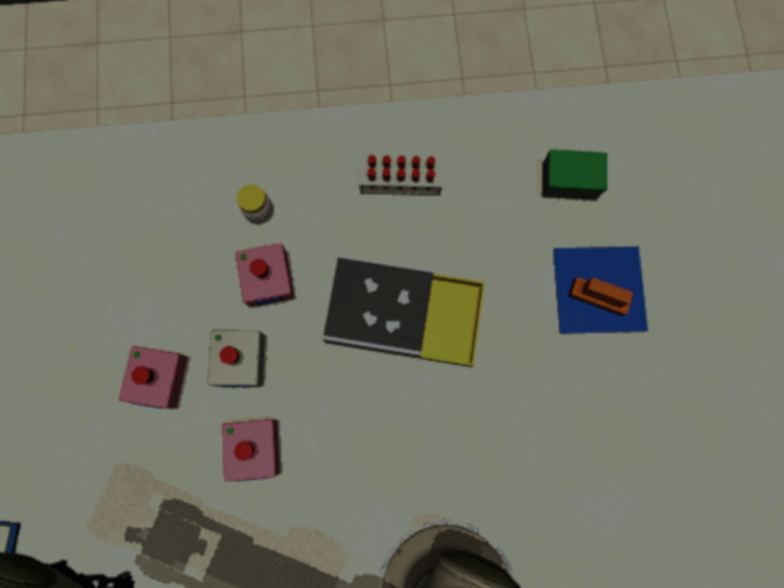

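View pics/s0.png

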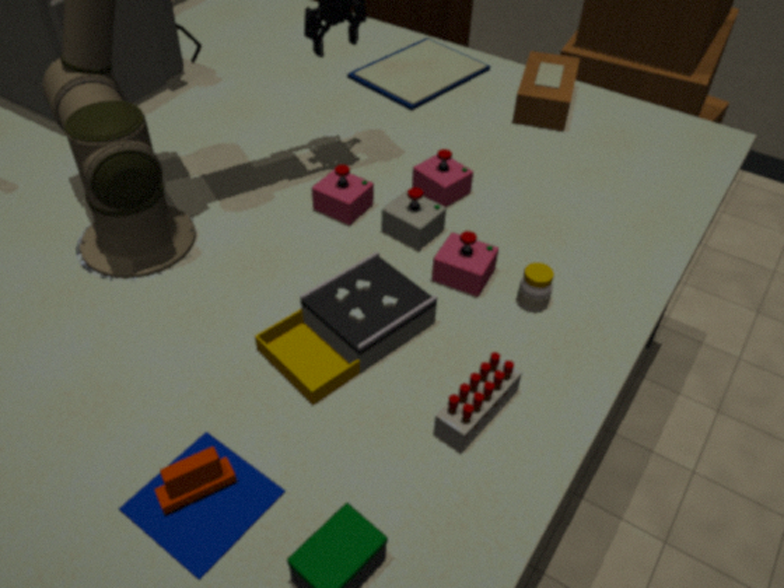

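The top view shows the white console at (234,357) in the enlarged picture, the plate with its tray at (405,310), four shards at (371,285), (404,297), (370,319) and (392,326), and the scraper at (605,295) on the blue mat. I'll measure these now.

```bash
cat >> h.py <<'E'
from scipy.optimize import minimize
def boxes(kind):
    return {"scraper":[(-18,18,-55,55,4,28),(-12,12,-40,40,28,76)],
            "tray":[(-80,80,-140,-40,0,36)],"head":None}[kind]
def sil(p,bx,q,S=4):
    m=np.zeros((420*S,560*S),np.uint8);c,s=np.cos(q[2]),np.sin(q[2])
    for b in bx:
        P=[px(p,[q[0]+c*x-s*y,q[1]+s*x+c*y,z]) for x in b[:2] for y in b[2:4] for z in b[4:]]
        cv2.fillConvexPoly(m,cv2.convexHull(((np.array(P)+.5)*S).astype(np.int32)),1)
    return m
def fit(pics,masks,bx,q0):
    M=[cv2.resize(m,None,fx=4,fy=4,interpolation=cv2.INTER_NEAREST) for m in masks]
    def f(q):
        t=0
        for p,m in zip(pics,M):
            s=sil(p,bx,q); t+=1-(s&m).sum()/max(1,(s|m).sum())
        return t
    r=minimize(f,q0,method="Nelder-Mead",options=dict(initial_simplex=np.array(q0)+np.array([[0,0,0],[15,0,0],[0,15,0],[0,0,.2]]),xatol=.2,fatol=1e-4,maxiter=120))
    return r.x.round(3),round(r.fun,3)
def hsvmask(p,lo,hi,rect=None):
    h=cv2.cvtColor(p["frame"],cv2.COLOR_RGB2HSV); m=cv2.inRange(h,lo,hi)//255
    if rect:
        k=np.zeros_like(m);k[rect[1]:rect[3],rect[0]:rect[2]]=1;m&=k
    return m
E
python3 - <<'E'
from h import *
a=eyes.capture("top");b=eyes.capture("scene")
for r in ((395,190,465,235),):
    ma=hsvmask(a,(3,130,60),(17,255,255),r); mb=hsvmask(b,(3,130,60),(17,255,255),(100,310,180,375))
    print("orange px",ma.sum(),mb.sum())
    u=np.argwhere(ma).mean(0)[::-1]; g=at(a,*u,40); print("centroid",g)
    for y0 in (-.3,1.3,): print("scraper",fit([a,b],[ma,mb],boxes("scraper"),[g[0],g[1],y0]))
    for p,m,n in((a,ma,"top"),(b,mb,"scene")): print(n,fit([p],[m],boxes("scraper"),[g[0],g[1],-.2]))
my=hsvmask(a,(20,120,60),(35,255,255),(280,180,360,275)); 
c,_=cv2.findContours(my,0,2)[:2]; c=max(c,key=cv2.contourArea)
Q=cv2.boxPoints(cv2.minAreaRect(c)); print("tray px",Q.round(1).tolist()); print([at(a,*q,36).tolist() for q in Q])
md=hsvmask(a,(0,0,0),(180,255,75),(225,180,315,260)); c=max(cv2.findContours(md,0,2)[0],key=cv2.contourArea)
D=cv2.boxPoints(cv2.minAreaRect(c)); print("dark px",D.round(1).tolist(),[at(a,*q,62).tolist() for q in D])
mw=hsvmask(a,(0,0,110),(180,90,255)); k=np.zeros_like(mw); cv2.fillConvexPoly(k,(D.mean(0)+(D-D.mean(0))*.85).astype(np.int32),1)
n,_,st,ce=cv2.connectedComponentsWithStats(mw&k)
print("shards",[(st[i,4],at(a,*ce[i],64).tolist()) for i in range(1,n)])
mr=hsvmask(a,(0,140,60),(5,255,255),(150,234,192,280))|hsvmask(a,(174,140,60),(180,255,255),(150,234,192,280))
g=np.argwhere(mr).mean(0)[::-1]; print("plunger top",g,at(a,*g,99))
mr=hsvmask(b,(0,140,60),(5,255,255),(285,130,310,146))|hsvmask(b,(174,140,60),(180,255,255),(285,130,310,146))
g=np.argwhere(mr).mean(0)[::-1]; print("plunger scene",g,at(b,*g,96))
mb=hsvmask(a,(105,120,40),(130,255,255),(390,170,470,245)); c=max(cv2.findContours(mb,0,2)[0],key=cv2.contourArea)
print("mat",[at(a,*q,4).tolist() for q in cv2.boxPoints(cv2.minAreaRect(c))])
for n,bb,z in(("tube_rack",(256,110,314,140),60),("jar",(169,131,192,158),50),("tip",(383,108,434,142),50)): print(n,at(a,(bb[0]+bb[2])/2,(bb[1]+bb[3])/2,z))
E
```

```text
orange px 497 827
centroid [ 499.8 -348.7   40. ]
scraper (array([ 5.00424e+02, -3.51866e+02, -4.32000e-01]), np.float64(0.91))
scraper (array([ 499.241, -350.956,    2.732]), np.float64(0.905))
top (array([ 5.00278e+02, -3.52634e+02, -3.74000e-01]), np.float64(0.378))
scene (array([ 490.16 , -347.577,   -0.51 ]), np.float64(0.518))
tray px [[299.20001220703125, 255.3000030517578], [308.3999938964844, 195.1999969482422], [346.6000061035156, 201.10000610351562], [337.3999938964844, 261.20001220703125]]
[[412.5, 7.9, 36.0], [568.7, -33.0, 36.0], [543.5, -131.9, 36.0], [388.4, -88.4, 36.0]]
dark px [[230.60000610351562, 239.10000610351562], [240.0, 183.0], [314.6000061035156, 195.39999389648438], [305.20001220703125, 251.5]] [[467.1, 178.7, 62.0], [611.7, 143.7, 62.0], [560.8, -46.3, 62.0], [418.2, -6.7, 62.0]]
shards [(np.int32(42), [550.6, 84.9, 64.0]), (np.int32(41), [523.7, 26.7, 64.0]), (np.int32(42), [489.6, 92.0, 64.0]), (np.int32(43), [473.1, 52.7, 64.0])]
plunger top [162.94214876 253.24793388] [442.5 342.6  99. ]
plunger scene [296.88888889 136.70833333] [440.8 345.4  96. ]
mat [[604.3, -280.7, 4.0], [592.4, -457.0, 4.0], [427.0, -431.5, 4.0], [438.7, -260.0, 4.0]]
tube_rack [761.5  11.3  60. ]
jar [735.8 295.1  50. ]
tip [ 734.9 -322.7   50. ]
```

```bash
cat >> h.py <<'E'
from scipy.spatial.transform import Rotation as Rr
def plan(tx,ty,tz,ang,n=None,p0=None,a0=None):
    """rows (tool units) to world TCP tx,ty,tz with tool-y heading ang, tool down; split in n calls"""
    s=telemetry.sense()
    p=np.array(s["eef_pos"]) if p0 is None else np.array(p0,float)
    R=Rr.from_quat(np.r_[s["ee_rot"][1:],s["ee_rot"][0]])
    def down(a): return Rr.from_matrix(np.array([[-np.sin(a-0),np.cos(a),0],[np.cos(a),np.sin(a),0],[0,0,-1]]).T@np.eye(3)) if 0 else Rr.from_matrix(np.column_stack([[-np.sin(a),np.cos(a),0],[np.cos(a),np.sin(a),0],[0,0,-1]]))
    if a0 is not None: R=down(a0)
    a=np.arctan2(R.as_matrix()[1,1],R.as_matrix()[0,1]); T=np.array([tx,ty,tz],float)
    for k in range(2,20) if n is None else [n]:
        out=[];ok=True;Rc=R;pc=p
        for i in range(1,k+1):
            Rn=down(a+(ang-a)*i/k); pn=p+(T-p)*i/k
            d=Rc.inv().apply(pn-pc)/120; w=(Rc.inv()*Rn).as_rotvec()/.5
            ok&=max(abs(d).max(),abs(w).max())<=1.0; out.append(np.r_[d,w].round(3)); Rc,pc=Rn,pn
        if ok or n: break
    print("ang now",a.round(3),"pos",p.round(1)); [print(*o) for o in out]
E
python3 - <<'E'
from h import *
a=eyes.capture("top");b=eyes.capture("scene")
M=[]
for p,r in((a,(400,192,460,228)),(b,(105,312,175,372))):
    f=p["frame"].astype(int); m=np.zeros((420,560),np.uint8); s=(slice(r[1],r[3]),slice(r[0],r[2]))
    m[s]=((f[...,0]>f[...,2]+5))[s]; M.append(cv2.morphologyEx(m,cv2.MORPH_CLOSE,np.ones((3,3)))); print(m.sum())
B=boxes("scraper")
for sel in([0],[1],[0,1]):
    q=fit([[a,b][i] for i in sel],[M[i] for i in sel],B,[500,-352,-.2]); print(q)
out=[]
for p,m,r in((a,M[0],(395,170,470,245)),(b,M[1],(100,300,190,390))):
    S=4;s=sil(p,B,q[0],S);im=cv2.resize(p["frame"][:,:,::-1],None,fx=S,fy=S,interpolation=cv2.INTER_CUBIC)
    cv2.drawContours(im,cv2.findContours(s,0,2)[0],-1,(0,255,0),1)
    out.append(cv2.resize(im[r[1]*S:r[3]*S,r[0]*S:r[2]*S],(390,390)))
cv2.imwrite("pics/fit.png",np.hstack(out))
plan(500,-351,230,-.4)
E
```

```text
731
2337
(array([ 5.00254e+02, -3.51937e+02, -4.37000e-01]), np.float64(0.099))
(array([ 4.96121e+02, -3.50822e+02, -4.65000e-01]), np.float64(0.342))
(array([ 4.98903e+02, -3.51653e+02, -4.54000e-01]), np.float64(0.458))
ang now 1.314 pos [133.4 507.8 231.3]
-0.597 -0.768 0.001 -0.0 -0.0 0.428
-0.746 -0.624 0.001 0.0 0.0 0.428
-0.862 -0.451 0.001 0.0 0.0 0.428
-0.938 -0.257 0.001 0.0 0.0 0.428
-0.971 -0.052 0.001 0.0 0.0 0.428
-0.96 0.156 0.001 0.0 0.0 0.428
-0.905 0.356 0.001 0.0 0.0 0.428
-0.809 0.541 0.001 0.0 0.0 0.428
```

View pics/fit.png

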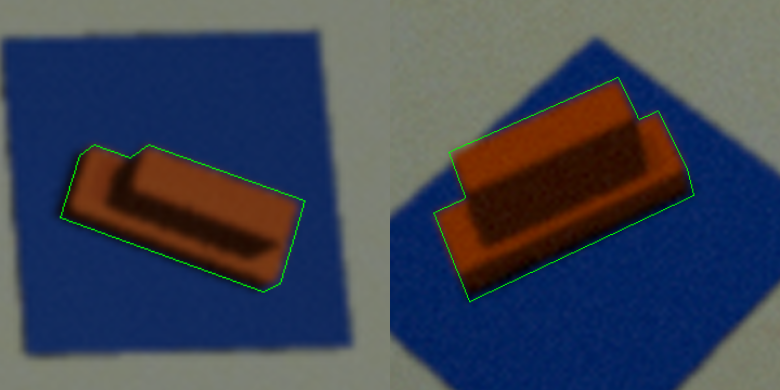

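The fitted outline matches the scraper in both views: (499.5, -352), yaw -0.45. I'm moving above it now.

Request:
{"name": "drive_tool", "arguments": {
  "series": "-0.3 -0.38 0 0 0 0.2 1; -0.6 -0.77 0 0 0 0.43 1; -0.6 -0.77 0 0 0 0.43 1; -0.6 -0.77 0 0 0 0.43 1"
}}

```text
time_s: 1.6
eef_pos: [180.2, 398.8, 231.7]
ee_rot: [0.0, 0.235, 0.972, 0.0]
force: [-0.0, 0.3, 0.7]
grip_width: 0.999
```

Request:
{"name": "drive_tool", "arguments": {
  "series": "-0.37 -0.31 0 0 0 0.2 1; -0.75 -0.62 0 0 0 0.43 1; -0.75 -0.62 0 0 0 0.43 1; -0.75 -0.62 0 0 0 0.43 1"
}}

```text
time_s: 2.0
eef_pos: [227.1, 290.9, 232.0]
ee_rot: [0.0, 0.339, 0.941, 0.001]
force: [0.9, 0.6, 0.4]
grip_width: 1.004
```

Request:
{"name": "drive_tool", "arguments": {
  "series": "-0.43 -0.22 0 0 0 0.2 1; -0.86 -0.45 0 0 0 0.43 1; -0.86 -0.45 0 0 0 0.43 1; -0.86 -0.45 0 0 0 0.43 1"
}}

```text
time_s: 2.4
eef_pos: [273.1, 183.1, 232.2]
ee_rot: [0.001, 0.439, 0.898, 0.001]
force: [-0.2, 0.1, 0.7]
grip_width: 1.002
```

Request:
{"name": "drive_tool", "arguments": {
  "series": "-0.47 -0.13 0 0 0 0.2 1; -0.94 -0.26 0 0 0 0.43 1; -0.94 -0.26 0 0 0 0.43 1; -0.94 -0.26 0 0 0 0.43 1"
}}

```text
time_s: 2.8
eef_pos: [318.8, 74.7, 232.2]
ee_rot: [0.0, 0.534, 0.846, 0.001]
force: [0.0, 0.2, -0.1]
grip_width: 0.999
```

Request:
{"name": "drive_tool", "arguments": {
  "series": "-0.48 -0.03 0 0 0 0.2 1; -0.97 -0.05 0 0 0 0.43 1; -0.97 -0.05 0 0 0 0.43 1; -0.97 -0.05 0 0 0 0.43 1"
}}

```text
time_s: 3.2
eef_pos: [364.6, -32.7, 232.0]
ee_rot: [-0.0, 0.621, 0.784, 0.001]
force: [-1.1, 0.2, -0.0]
grip_width: 1.003
```

Request:
{"name": "drive_tool", "arguments": {
  "series": "-0.48 0.08 0 0 0 0.2 1; -0.96 0.16 0 0 0 0.43 1; -0.96 0.16 0 0 0 0.43 1; -0.96 0.16 0 0 0 0.43 1"
}}

```text
time_s: 3.6
eef_pos: [410.4, -139.7, 231.4]
ee_rot: [-0.001, 0.701, 0.713, 0.001]
force: [-1.0, 0.8, 0.1]
grip_width: 0.999
```

Request:
{"name": "drive_tool", "arguments": {
  "series": "-0.45 0.18 0 0 0 0.2 1; -0.9 0.36 0 0 0 0.43 1; -0.9 0.36 0 0 0 0.43 1; -0.9 0.36 0 0 0 0.43 1"
}}

```text
time_s: 4.0
eef_pos: [456.2, -245.7, 230.7]
ee_rot: [-0.001, 0.773, 0.634, 0.001]
force: [-0.6, 1.4, -0.3]
grip_width: 1.003
```

```bash
python3 - <<'E'
from h import *
print(telemetry.sense()["time_s"]);plan(499.5,-352,130,-.45)
print("then down");plan(499.5,-352,34,-.45,1,[499.5,-352,130],-.45)
E
```

```text
4.0
ang now -0.197 pos [ 456.2 -245.7  230.7]
-0.401 0.264 0.418 -0.002 -0.008 0.253
-0.363 0.312 0.419 0.0 0.0 0.253
then down
ang now -0.45 pos [ 499.5 -352.   130. ]
0.0 0.0 0.8 0.0 0.0 0.0
```

Request:
{"name": "drive_tool", "arguments": {
  "series": "-0.4 0.26 0.42 0 -0.008 0.25 1; -0.4 0.26 0.42 0 -0.008 0.25 1; -0.78 0.55 0.84 0 -0.008 0.506 1; -0.78 0.55 0.84 0 -0.008 0.506 1; -0.78 0.55 0.84 0 -0.008 0.506 1; -0.78 0.55 0.84 0 -0.008 0.506 1"
}}

```text
time_s: 4.6
eef_pos: [503.2, -347.4, 130.1]
ee_rot: [-0.001, 0.846, 0.533, -0.0]
force: [-0.3, -0.3, 1.1]
grip_width: 0.997
```

```bash
python3 - <<'E'
from h import *
plan(499.5,-352,34,-.45,1)
E
```

```text
ang now -0.447 pos [ 503.2 -347.4  130.1]
-0.048 -0.01 0.8 -0.003 -0.0 0.006
```

Request:
{"name": "drive_tool", "arguments": {
  "series": "-0.048 -0.01 0.2 -0.003 0 0.006 1; -0.048 -0.01 0.4 -0.003 0 0.006 1; -0.048 -0.01 0.6 -0.003 0 0.006 1; -0.048 -0.01 0.8 -0.003 0 0.006 1; -0.048 -0.01 0.8 -0.003 0 0.006 1; -0.048 -0.01 0.8 -0.003 0 0.006 0; -0.048 -0.01 0.8 -0.003 0 0.006 0; -0.048 -0.01 0.8 -0.003 0 0.006 0; -0.048 -0.01 0.8 -0.003 0 0.006 0; -0.048 -0.01 0.8 -0.003 0 0.006 0; -0.048 -0.01 0.8 -0.003 0 0.006 0; -0.048 -0.01 0.8 -0.003 0 0.006 0; -0.048 -0.01 0.8 -0.003 0 0.006 0",
  "newtons": 60
}}

```text
time_s: 5.9
eef_pos: [499.7, -352.1, 34.7]
ee_rot: [0.0, 0.847, 0.532, 0.0]
force: [-1.7, 1.9, 5.5]
grip_width: 0.276
```

Request:
{"name": "drive_tool", "arguments": {
  "series": "0 0 -0.3 0 0 0 0; 0 0 -0.6 0 0 0 0; 0 0 -0.98 0 0 0 0; 0 0 -0.98 0 0 0 0; 0 0 -0.98 0 0 0 0; 0 0 -0.98 0 0 0 0"
}}

```text
time_s: 6.5
eef_pos: [499.1, -351.6, 150.6]
ee_rot: [-0.001, 0.847, 0.532, -0.0]
force: [0.9, 0.3, -1.4]
grip_width: 0.274
```

```bash
python3 - <<'E'
from h import *
plan(530.8,137,150,-1.835)
E
```

```text
ang now -0.45 pos [ 499.1 -351.6  150.6]
0.756 -0.306 0.003 -0.005 -0.001 0.554
0.644 -0.502 0.001 0.0 0.0 0.554
0.482 -0.659 0.001 0.0 0.0 0.554
0.283 -0.765 0.001 0.0 0.0 0.554
0.063 -0.814 0.001 0.0 0.0 0.554
```

Request:
{"name": "drive_tool", "arguments": {
  "series": "0.38 -0.15 0 -0.005 0 0.28 0; 0.76 -0.31 0 -0.005 0 0.555 0; 0.76 -0.31 0 -0.005 0 0.555 0; 0.76 -0.31 0 -0.005 0 0.555 0"
}}

```text
time_s: 6.9
eef_pos: [505.0, -252.4, 149.7]
ee_rot: [-0.001, 0.912, 0.41, -0.0]
force: [0.3, -1.1, -1.9]
grip_width: 0.275
```

Request:
{"name": "drive_tool", "arguments": {
  "series": "0.32 -0.25 0 0 0 0.28 0; 0.645 -0.5 0 0 0 0.555 0; 0.645 -0.5 0 0 0 0.555 0; 0.645 -0.5 0 0 0 0.555 0"
}}

```text
time_s: 7.3
eef_pos: [511.5, -155.0, 149.3]
ee_rot: [-0.001, 0.96, 0.281, -0.001]
force: [0.9, -0.7, -1.8]
grip_width: 0.271
```

Request:
{"name": "drive_tool", "arguments": {
  "series": "0.24 -0.33 0 0 0 0.28 0; 0.48 -0.66 0 0 0 0.555 0; 0.48 -0.66 0 0 0 0.555 0; 0.48 -0.66 0 0 0 0.555 0"
}}

```text
time_s: 7.7
eef_pos: [517.5, -58.0, 149.2]
ee_rot: [-0.001, 0.989, 0.147, -0.001]
force: [0.0, -0.6, -1.9]
grip_width: 0.275
```

Request:
{"name": "drive_tool", "arguments": {
  "series": "0.14 -0.38 0 0 0 0.28 0; 0.28 -0.765 0 0 0 0.555 0; 0.28 -0.765 0 0 0 0.555 0; 0.28 -0.765 0 0 0 0.555 0"
}}

```text
time_s: 8.1
eef_pos: [523.4, 38.7, 149.0]
ee_rot: [-0.001, 1.0, 0.01, -0.001]
force: [-0.2, -0.8, -1.0]
grip_width: 0.276
```

```bash
python3 - <<'E'
from h import *
plan(530.8,137,115,-1.835,1)
E
```

```text
ang now -1.551 pos [523.4  38.7 149. ]
0.078 -0.818 0.284 -0.001 0.005 0.568
```

Request:
{"name": "drive_tool", "arguments": {
  "series": "0.04 -0.41 0 0 0.004 0.28 0; 0.08 -0.82 0.1 0 0.004 0.57 0; 0.08 -0.82 0.28 0 0.004 0.57 0; 0.08 -0.82 0.28 0 0.004 0.57 0; 0.08 -0.82 0.28 0 0.004 0.57 0"
}}

```text
time_s: 8.6
eef_pos: [531.5, 135.2, 115.7]
ee_rot: [-0.0, 0.991, -0.132, -0.001]
force: [0.2, -0.6, -1.4]
grip_width: 0.273
```

```bash
python3 - <<'E'
from h import *
plan(530.8,137,89.5,-1.835,1)
b=eyes.capture("scene");a=eyes.capture("top")
f=[cv2.resize(p["frame"][r[1]:r[3],r[0]:r[2],::-1],(390,390),interpolation=cv2.INTER_CUBIC) for p,r in((b,(170,130,330,290)),(a,(210,150,360,300)))]
cv2.imwrite("pics/w0.png",np.hstack(f))
E
```

```text
ang now -1.836 pos [531.5 135.2 115.7]
-0.01 -0.013 0.218 0.0 0.002 -0.002
```

View pics/w0.png

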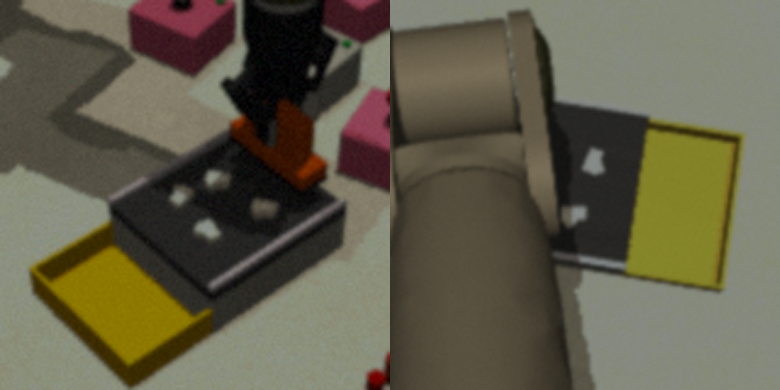

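The scraper is square to the plate at its bare end, between the lips, and all four shards are ahead of it. I'll lower it to contact.

Request:
{"name": "drive_tool", "arguments": {
  "series": "-0.01 -0.013 0.1 0 0.002 0 0; -0.01 -0.013 0.18 0 0.002 0 0; -0.01 -0.013 0.21 0 0.002 0 0; -0.01 -0.013 0.22 0 0.002 0 0; -0.01 -0.013 0.22 0 0.002 0 0"
}}

```text
time_s: 9.2
eef_pos: [530.7, 136.9, 90.6]
ee_rot: [0.0, 0.991, -0.133, 0.0]
force: [-6.2, -1.7, 7.3]
grip_width: 0.272
```

Request:
{"name": "drive_tool", "arguments": {
  "series": "0 0.05 0.008 0 0 0 0; 0 0.15 0.008 0 0 0 0; 0 0.25 0.008 0 0 0 0; 0 0.35 0.008 0 0 0 0; 0 0.45 0.008 0 0 0 0; 0 0.55 0.008 0 0 0 0; 0 0.65 0.008 0 0 0 0; 0 0.75 0.008 0 0 0 0; 0 0.8 0.008 0 0 0 0; 0 0.8 0.008 0 0 0 0"
}}

```text
time_s: 10.2
eef_pos: [506.2, 43.6, 90.7]
ee_rot: [0.0, 0.991, -0.133, 0.002]
force: [0.8, -1.0, 7.0]
grip_width: 0.272
```

```bash
python3 - <<'E'
from h import *
c=np.array([.261,.965]);o=np.array([502.7,25.5]);y=-60
plan(*(o+y*c-2*np.array([.965,-.261])),89.8,-1.835,1)
b=eyes.capture("scene");a=eyes.capture("top")
f=[cv2.resize(p["frame"][r[1]:r[3],r[0]:r[2],::-1],(390,390),interpolation=cv2.INTER_CUBIC) for p,r in((b,(170,130,330,290)),(a,(210,150,360,300)))]
cv2.imwrite("pics/w1.png",np.hstack(f))
E
```

```text
ang now -1.837 pos [506.2  43.6  90.7]
-0.004 0.653 0.007 -0.0 -0.006 -0.005
```

View pics/w1.png

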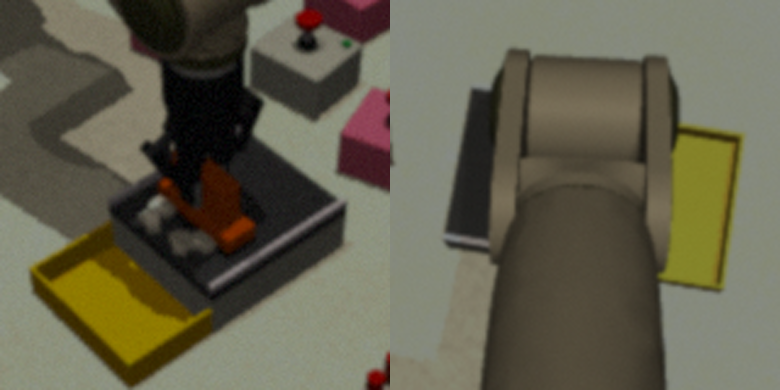

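The shards are gathered ahead of the scraper. I'll carry on over the edge.

Request:
{"name": "drive_tool", "arguments": {
  "series": "0 0.08 0.008 0 0 0 0; 0 0.16 0.008 0 0 0 0; 0 0.24 0.008 0 0 0 0; 0 0.32 0.008 0 0 0 0; 0 0.4 0.008 0 0 0 0; 0 0.48 0.008 0 0 0 0; 0 0.56 0.008 0 0 0 0; 0 0.62 0.006 0 0 0 0; 0 0.66 0.004 0 0 0 0; 0 0.66 0.004 0 0 0 0; 0 0.66 -0.1 0 0 0 0; 0 0.66 -0.3 0 0 0 0; 0 0.66 -0.5 0 0 0 0; 0 0.66 -0.5 0 0 0 0"
}}

```text
time_s: 11.7
eef_pos: [486.5, -32.9, 152.9]
ee_rot: [0.001, 0.991, -0.132, 0.004]
force: [-0.7, 0.0, -3.0]
grip_width: 0.275
```

```bash
python3 - <<'E'
from h import *
plan(512,-348,150,-.45,5)
b=eyes.capture("scene");a=eyes.capture("top")
f=[cv2.resize(p["frame"][r[1]:r[3],r[0]:r[2],::-1],(390,390),interpolation=cv2.INTER_CUBIC) for p,r in((b,(170,170,310,310)),(a,(210,150,360,300)))]
cv2.imwrite("pics/w2.png",np.hstack(f))
E
```

```text
ang now -1.836 pos [486.5 -32.9 152.9]
0.179 0.496 0.007 0.004 -0.016 -0.554
0.036 0.526 0.005 0.0 0.0 -0.554
-0.109 0.516 0.005 0.0 0.0 -0.554
-0.246 0.466 0.005 0.0 0.0 -0.554
-0.364 0.381 0.005 0.0 0.0 -0.554
```

View pics/w2.png

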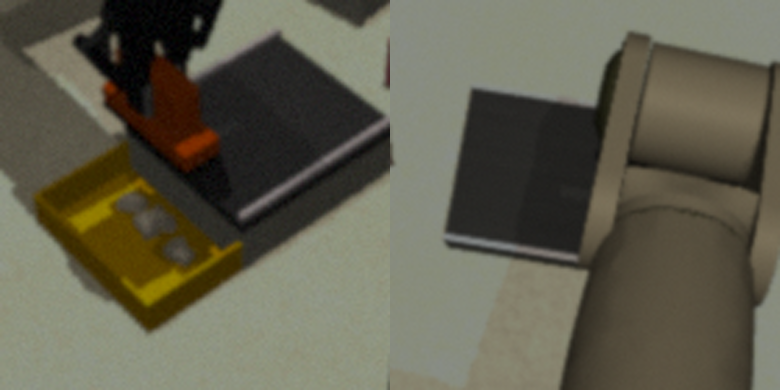

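The plate is clear of shards as far as visible, and I count at least three in the tray. There's a grey patch outside the tray at (85,270) that I'll check once the arm is away. Now I'll carry the scraper to the mat.

Request:
{"name": "drive_tool", "arguments": {
  "series": "0.09 0.25 0 0.004 -0.016 -0.28 0; 0.18 0.5 0 0.004 -0.016 -0.555 0; 0.18 0.5 0 0.004 -0.016 -0.555 0; 0.18 0.5 0 0.004 -0.016 -0.555 0"
}}

```text
time_s: 12.2
eef_pos: [489.5, -96.0, 148.6]
ee_rot: [-0.001, 1.0, 0.005, -0.004]
force: [0.2, -0.1, -1.0]
grip_width: 0.272
```

Request:
{"name": "drive_tool", "arguments": {
  "series": "0.02 0.26 0 0 0 -0.28 0; 0.035 0.525 0 0 0 -0.555 0; 0.035 0.525 0 0 0 -0.555 0; 0.035 0.525 0 0 0 -0.555 0"
}}

```text
time_s: 12.6
eef_pos: [493.9, -158.1, 147.5]
ee_rot: [-0.003, 0.99, 0.142, -0.004]
force: [0.9, -0.3, -1.8]
grip_width: 0.275
```

Request:
{"name": "drive_tool", "arguments": {
  "series": "-0.05 0.26 0 0 0 -0.28 0; -0.11 0.515 0 0 0 -0.555 0; -0.11 0.515 0 0 0 -0.555 0; -0.11 0.515 0 0 0 -0.555 0"
}}

```text
time_s: 13.0
eef_pos: [498.4, -219.8, 146.8]
ee_rot: [-0.004, 0.961, 0.276, -0.004]
force: [-0.0, 0.8, -1.7]
grip_width: 0.274
```

Request:
{"name": "drive_tool", "arguments": {
  "series": "-0.12 0.23 0 0 0 -0.28 0; -0.245 0.465 0 0 0 -0.555 0; -0.245 0.465 0 0 0 -0.555 0; -0.245 0.465 0 0 0 -0.555 0"
}}

```text
time_s: 13.4
eef_pos: [503.1, -281.2, 146.1]
ee_rot: [-0.005, 0.914, 0.405, -0.004]
force: [0.5, 0.8, -2.0]
grip_width: 0.276
```

```bash
python3 - <<'E'
from h import *
plan(508,-352,80,-.45,1)
b=eyes.capture("scene");a=eyes.capture("top")
f=[cv2.resize(p["frame"][r[1]:r[3],r[0]:r[2],::-1],(390,390),interpolation=cv2.INTER_CUBIC) for p,r in((b,(170,190,270,290)),(a,(220,160,360,300)))]
cv2.imwrite("pics/w3.png",np.hstack(f))
E
```

```text
ang now -0.737 pos [ 503.1 -281.2  146.1]
-0.408 0.433 0.546 -0.025 0.002 -0.573
```

View pics/w3.png

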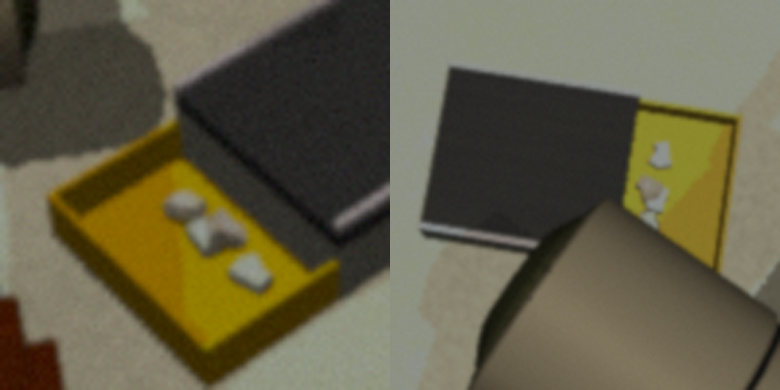

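All four shards are in the tray, two of them overlapping. The plate is bare, and the grey patch was a shadow. Next I'll stand the scraper on its mat.

Request:
{"name": "drive_tool", "arguments": {
  "series": "-0.2 0.22 0.1 -0.025 0.002 -0.28 0; -0.41 0.433 0.3 -0.025 0.002 -0.573 0; -0.41 0.433 0.54 -0.025 0.002 -0.573 0; -0.41 0.433 0.54 -0.025 0.002 -0.573 0; -0.41 0.433 0.54 -0.025 0.002 -0.573 0"
}}

```text
time_s: 14.0
eef_pos: [508.5, -350.7, 81.8]
ee_rot: [-0.0, 0.847, 0.532, 0.0]
force: [-0.3, 0.9, -1.1]
grip_width: 0.27
```

```bash
python3 - <<'E'
from h import *
plan(508,-352,34.2,-.45,1)
E
```

```text
ang now -0.449 pos [ 508.5 -350.7   81.8]
-0.012 0.001 0.396 -0.0 -0.0 0.003
```

Request:
{"name": "drive_tool", "arguments": {
  "series": "-0.01 0 0.15 0 0 0 0; -0.01 0 0.3 0 0 0 0; -0.01 0 0.37 0 0 0 0; -0.01 0 0.395 0 0 0 0; -0.01 0 0.395 0 0 0 0; -0.01 0 0.395 0 0 0 0"
}}

```text
time_s: 14.6
eef_pos: [508.5, -352.0, 35.6]
ee_rot: [0.001, 0.847, 0.532, 0.0]
force: [-0.2, -0.3, -2.2]
grip_width: 0.272
```

Request:
{"name": "drive_tool", "arguments": {
  "series": "0 0 0.008 0 0 0 0; 0 0 0.014 0 0 0 0; 0 0 0.014 0 0 0 0; 0 0 0.014 0 0 0 0"
}}

```text
time_s: 15.0
eef_pos: [508.8, -352.3, 34.7]
ee_rot: [0.001, 0.847, 0.532, 0.0]
force: [0.2, 0.5, 5.6]
grip_width: 0.277
```

Contact. I'll release and rise.

Request:
{"name": "drive_tool", "arguments": {
  "series": "0 0 0 0 0 0 0.5; 0 0 0 0 0 0 1; 0 0 0 0 0 0 1; 0 0 0 0 0 0 1; 0 0 0 0 0 0 1; 0 0 -0.2 0 0 0 1; 0 0 -0.5 0 0 0 1; 0 0 -0.98 0 0 0 1; 0 0 -0.98 0 0 0 1; 0 0 -0.98 0 0 0 1"
}}

```text
time_s: 16.0
eef_pos: [509.0, -352.5, 153.8]
ee_rot: [0.003, 0.847, 0.532, 0.001]
force: [-0.4, 0.5, -0.8]
grip_width: 1.003
```

```bash
python3 - <<'E'
from h import *
plan(442,343,200,.9)
E
```

```text
ang now -0.449 pos [ 509.  -352.5  153.8]
0.83 -0.502 -0.069 0.012 0.005 -0.45
0.921 -0.305 -0.064 0.0 0.0 -0.45
0.966 -0.092 -0.064 0.0 0.0 -0.45
0.962 0.126 -0.064 0.0 0.0 -0.45
0.91 0.337 -0.064 0.0 0.0 -0.45
0.812 0.531 -0.064 0.0 0.0 -0.45
```

Request:
{"name": "drive_tool", "arguments": {
  "series": "0.41 -0.25 -0.07 0.012 0.005 -0.2 1; 0.83 -0.5 -0.07 0.012 0.005 -0.45 1; 0.83 -0.5 -0.07 0.012 0.005 -0.45 1; 0.83 -0.5 -0.07 0.012 0.005 -0.45 1"
}}

```text
time_s: 16.4
eef_pos: [497.7, -234.5, 160.5]
ee_rot: [-0.001, 0.781, 0.624, -0.0]
force: [0.0, -0.8, -0.5]
grip_width: 1.001
```

Request:
{"name": "drive_tool", "arguments": {
  "series": "0.46 -0.15 -0.06 0 0 -0.2 0; 0.92 -0.3 -0.06 0 0 -0.45 0; 0.92 -0.3 -0.06 0 0 -0.45 0; 0.92 -0.3 -0.06 0 0 -0.45 0"
}}

```text
time_s: 16.8
eef_pos: [486.8, -118.0, 167.2]
ee_rot: [-0.002, 0.706, 0.709, -0.0]
force: [0.3, 0.2, -0.3]
grip_width: 0.333
```

Request:
{"name": "drive_tool", "arguments": {
  "series": "0.48 -0.05 -0.06 0 0 -0.2 0; 0.965 -0.09 -0.06 0 0 -0.45 0; 0.965 -0.09 -0.06 0 0 -0.45 0; 0.965 -0.09 -0.06 0 0 -0.45 0"
}}

```text
time_s: 17.2
eef_pos: [475.9, -2.0, 174.2]
ee_rot: [-0.002, 0.621, 0.783, -0.0]
force: [-0.4, 0.5, 0.4]
grip_width: 0.0
```

Request:
{"name": "drive_tool", "arguments": {
  "series": "0.48 0.06 -0.06 0 0 -0.2 0; 0.96 0.125 -0.06 0 0 -0.45 0; 0.96 0.125 -0.06 0 0 -0.45 0; 0.96 0.125 -0.06 0 0 -0.45 0"
}}

```text
time_s: 17.6
eef_pos: [465.1, 113.5, 181.2]
ee_rot: [-0.002, 0.529, 0.848, -0.0]
force: [-0.1, -1.0, -0.0]
grip_width: -0.001
```

Request:
{"name": "drive_tool", "arguments": {
  "series": "0.45 0.17 -0.06 0 0 -0.2 0; 0.91 0.34 -0.06 0 0 -0.45 0; 0.91 0.34 -0.06 0 0 -0.45 0; 0.91 0.34 -0.06 0 0 -0.45 0"
}}

```text
time_s: 18.0
eef_pos: [454.9, 229.2, 188.1]
ee_rot: [-0.002, 0.431, 0.902, -0.0]
force: [0.5, -0.8, -0.2]
grip_width: -0.002
```

```bash
python3 - <<'E'
from h import *
plan(442,343.5,130,.9,1)
b=eyes.capture("scene");a=eyes.capture("top")
f=[cv2.resize(p["frame"][r[1]:r[3],r[0]:r[2],::-1],(390,390),interpolation=cv2.INTER_CUBIC) for p,r in((b,(70,190,270,390)),(a,(280,130,480,330)))]
cv2.imwrite("pics/w4.png",np.hstack(f))
E
```

```text
ang now 0.679 pos [454.9 229.2 188.1]
0.807 0.516 0.486 -0.004 -0.009 -0.441
```

View pics/w4.png

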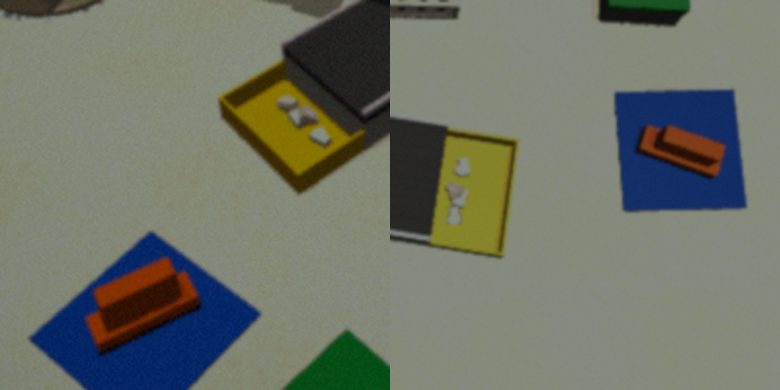

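The scraper stands on the mat, and all four shards are in the tray. Now the plunger.

Request:
{"name": "drive_tool", "arguments": {
  "series": "0.4 0.26 0.1 0 -0.009 -0.2 0; 0.81 0.516 0.3 0 -0.009 -0.44 0; 0.81 0.516 0.486 0 -0.009 -0.44 0; 0.81 0.516 0.486 0 -0.009 -0.44 0; 0.81 0.516 0.486 0 -0.009 -0.44 0"
}}

```text
time_s: 18.6
eef_pos: [443.0, 340.5, 130.1]
ee_rot: [-0.001, 0.331, 0.943, -0.002]
force: [0.6, -0.7, 0.1]
grip_width: 0.003
```

```bash
python3 - <<'E'
from h import *
plan(442,343.5,103,.9,1)
b=eyes.capture("scene");a=eyes.capture("top")
f=[cv2.resize(p["frame"][r[1]:r[3],r[0]:r[2],::-1],(390,390),interpolation=cv2.INTER_CUBIC) for p,r in((b,(255,95,335,175)),(a,(130,220,210,300)))]
cv2.imwrite("pics/w5.png",np.hstack(f))
E
```

```text
ang now 0.895 pos [443.  340.5 130.1]
0.022 0.015 0.226 -0.007 0.0 -0.01
```

View pics/w5.png

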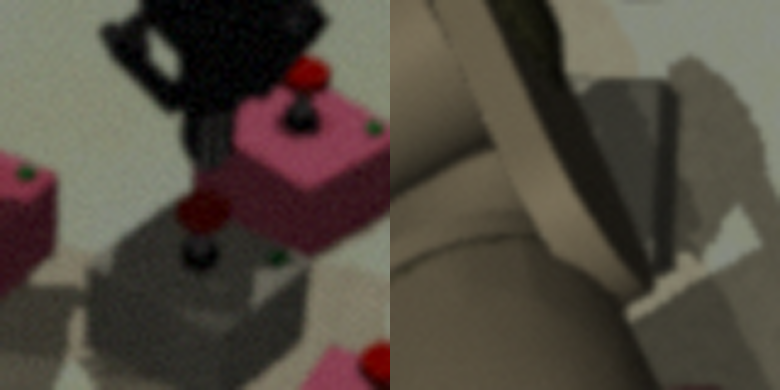

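The fingertips are directly above the red head of the white console. I'll press in steps.

Request:
{"name": "drive_tool", "arguments": {
  "series": "0.02 0.015 0.1 0 0 0 0; 0.02 0.015 0.2 0 0 0 0; 0.02 0.015 0.26 0 0 0 0; 0.02 0.015 0.3 0 0 0 0; 0.02 0.015 0.33 0 0 0 0; 0.02 0.015 0.33 0 0 0 0; 0.02 0.015 0.33 0 0 0 0"
}}

```text
time_s: 19.4
eef_pos: [442.8, 343.5, 92.1]
ee_rot: [0.0, 0.332, 0.943, -0.001]
force: [-0.9, -2.5, 3.3]
grip_width: -0.0
```

Request:
{"name": "drive_tool", "arguments": {
  "series": "0 0 0.03 0 0 0 0; 0 0 0.05 0 0 0 0; 0 0 0.06 0 0 0 0; 0 0 0.06 0 0 0 0; 0 0 0.06 0 0 0 0"
}}

```text
time_s: 19.9
eef_pos: [443.2, 343.9, 87.7]
ee_rot: [0.001, 0.331, 0.943, 0.0]
force: [-8.8, -5.8, 27.6]
grip_width: 0.0
```

The force jumped to 28 N at z 87.7, so the plunger is on its stop. Releasing and backing off.

Request:
{"name": "drive_tool", "arguments": {
  "series": "0 0 -0.05 0 0 0 0; 0 0 -0.2 0 0 0 0; 0 0 -0.5 0 0 0 0; 0 0 -0.95 0 0 0 0; 0 0 -0.95 0 0 0 0; 0 0 -0.95 0 0 0 0"
}}

```text
time_s: 20.5
eef_pos: [443.3, 344.4, 202.5]
ee_rot: [0.002, 0.331, 0.943, 0.001]
force: [-0.3, -0.4, -1.6]
grip_width: 0.0
```

Request:
{"name": "drive_tool", "arguments": {
  "series": "0.4 0 -0.3 0 0 0 0; 0.8 0 -0.6 0 0 0 0; 0.8 0 -0.6 0 0 0 0; 0.8 0 -0.6 0 0 0 0; 0.8 0 -0.6 0 0 0 0"
}}

```text
time_s: 21.0
eef_pos: [368.2, 403.9, 272.3]
ee_rot: [0.002, 0.331, 0.944, 0.0]
force: [0.1, 0.5, -0.6]
grip_width: -0.004
```

```bash
python3 - <<'E'
from h import *
b=eyes.capture("scene"); save(b,"end.png",s=1.4)
s=telemetry.sense();print(s["time_s"],s["eef_pos"],s["force"])
E
```

```text
21.05 [368.45349766 403.56113498 272.0536356 ] [ 0.47171207  0.17957099 -0.27859857]
```

View pics/end.png

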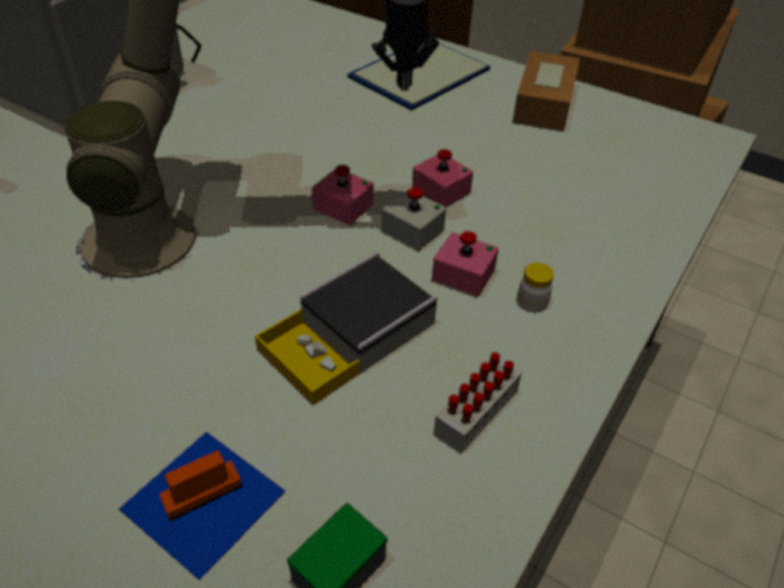

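The plate is bare and the shards are in the tray at (315,350). The scraper is on its mat at (200,483), the plunger is back up at (415,193), and the rack, jar and tip box haven't moved.

```bash
python3 -c "
from rig import ctrl
print(ctrl.finish_job())"
```

```text
the job is handed in; nothing more can be done
None
```

The job is done and handed in at about 21 s on the robot's clock, well under the 64 s limit; the hand-in gives no verdict.

- **Wipe:** I gripped the scraper by its rib and pushed all four shards over the plate's edge into the yellow tray in one wipe. The fingers stayed above the scraper's foot, off the shards.
- **Scraper:** I stood it back on the blue mat and let go.
- **Plunger:** I pressed the white console's red plunger with closed fingers. It hit its stop at z 87.7 mm, 12.3 mm below its raised height, where the force jumped to about 28 N. I then released it.

**Last checks:** The final picture shows the plate bare, the shards in the tray, the scraper upright on its mat and the plunger back up. The tube rack, jar and tip box look unmoved, and the arm is clear of everything. Two shards overlap in the tray, so I took the count of four from the earlier close-ups. No check failed or disagreed.

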